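# Dim the night lamp along its touch keys

## Task

Dim the night lamp by running your fingertips lightly along the curved row of domed keys on its base, from the largest key down through the sizes to the smallest, so that each key dips as you pass. The program finishes while still holding the smallest key pressed with the fingertips, the other keys free. Be gentle, do not shove or lift the lamp, and leave the other things on the nightstand where they are.

Things in the scene. Friction and masses are not known exactly. Their poses are not given: they have to be found in the camera images.
- lamp: White plastic night lamp, 1.2 kg, loose. Base: flat box 190 x 200 x 24 mm (x, y, z); origin at the centre of its underside, z up. A globe 86 mm wide, 112 mm above the nightstand, stands at x = +55 mm, y = 0. Five grey domed keys lie in an arc of radius 115 mm about the globe, 38 mm apart, on the -x side: largest at the +y end, then ever smaller to the smallest at the -y end.
- key1_top (a point): Top of touch key 1 (at the +y end of the row, the largest): round grey dome 34 mm across; its top stands 9 mm proud of the base, 33 mm above the nightstand, when free. The upper 5 mm are domed, so a fingertip a few mm down rides over it sideways.
- key1 (a joint): How far key 1 is pressed down, in m: 0 free, 0.007 at its stop. Soft spring, 400 N/m (about 3 N at the stop); it counts as pressed beyond 1.5 mm and springs back when let go.
- key2_top (a point): Top of touch key 2 (second): round grey dome 30 mm across; its top stands 9 mm proud of the base, 33 mm above the nightstand, when free. The upper 5 mm are domed, so a fingertip a few mm down rides over it sideways.
- key2 (a joint): How far key 2 is pressed down, in m: 0 free, 0.007 at its stop. Soft spring, 400 N/m (about 3 N at the stop); it counts as pressed beyond 1.5 mm and springs back when let go.
- key3_top (a point): Top of touch key 3 (third, middle of the row): round grey dome 26 mm across; its top stands 9 mm proud of the base, 33 mm above the nightstand, when free. The upper 5 mm are domed, so a fingertip a few mm down rides over it sideways.
- key3 (a joint): How far key 3 is pressed down, in m: 0 free, 0.007 at its stop. Soft spring, 400 N/m (about 3 N at the stop); it counts as pressed beyond 1.5 mm and springs back when let go.
- key4_top (a point): Top of touch key 4 (fourth): round grey dome 23 mm across; its top stands 9 mm proud of the base, 33 mm above the nightstand, when free. The upper 5 mm are domed, so a fingertip a few mm down rides over it sideways.
- key4 (a joint): How far key 4 is pressed down, in m: 0 free, 0.007 at its stop. Soft spring, 400 N/m (about 3 N at the stop); it counts as pressed beyond 1.5 mm and springs back when let go.
- key5_top (a point): Top of touch key 5 (at the -y end of the row, the smallest): round grey dome 20 mm across; its top stands 9 mm proud of the base, 33 mm above the nightstand, when free. The upper 5 mm are domed, so a fingertip a few mm down rides over it sideways.
- key5 (a joint): How far key 5 is pressed down, in m: 0 free, 0.007 at its stop. Soft spring, 400 N/m (about 3 N at the stop); it counts as pressed beyond 1.5 mm and springs back when let go.
- jar: Sealed glass baby food jar, 56 mm across, 66 mm tall, loose, beside the lamp; origin under its centre. Leave alone.
- pacifier: Teal silicone pacifier, 42 mm across, 40 mm tall, teat up, loose, beside the lamp; origin under its centre. Leave alone.
- hedgehog: Wooden hedgehog figure, 80 x 44 mm, 58 mm tall, loose, beside the lamp; origin under its centre. Leave alone.
- feeder: Clear feeding bottle, 58 mm across, 150 mm tall, loose, at the right (-y) side of the nightstand; origin under its centre. Leave alone.
- tin: Flat cream tin, 68 mm across, 24 mm tall, loose, at the right side; origin under its centre. Leave alone.
- teether: Wooden teething ring, 72 mm across, 11 mm thick, lying loose at the left (+y) side; origin under its centre. Leave alone.
- bin_edge (a point): Middle of the upper edge of the tilt-out bin's front (232 mm wide), about 215 mm up at the left (+y) side; the front is left slightly open. The bin is 200 mm deep, 260 mm wide, 242 mm tall. Leave alone.

How it is judged:
By the outcome, as a careful person would: the job done as asked, in the order asked, and still so for the second after the job is handed in, while the arm keeps its last pose, push and grip.
It also fails if it takes over 40 s, if anything falls off the work surface, if the arm or the gripper's body presses on something with over 40 N, if the wrist force passes 120 N, or if a joint passes its speed limit or range.

## Robot

A 7-joint arm with a two-finger parallel gripper is mounted at the origin on the work surface. World frame = base frame: x ahead of the robot, y to its left, z up, the work surface at z = 0. Lengths are in mm, angles in rad, forces in N, time in s.
With the tool pointing down it reaches from about 425 to 825 mm from the base axis. Payload 3.6 kg.
Tool frame: the origin (TCP) lies midway between the tips of the shut fingers; the grasp point (between the pads) lies 19 mm behind it (manip.tcp_to_grasp is the z of the grasp point in the tool frame, in mm); z points along the fingers, y is the line along which they close (so a half turn about z gives the same grasp; the last joint's range is limited). The gripper opens to 85 mm and grips with 20 to 120 N. Pads are 22 mm wide; open, the fingers measure 114 mm over their backs; the gripper's body (76 mm by 85 mm) begins 54 mm behind the grasp point. The pads swing forward as they close: fully open they stand 13 mm farther back than shut.
Start: joints at [1.319, 0.615, -0.013, 1.423, 0.008, 1.103, -0.04], TCP at [145.541, -633.465, 202.197] pointing down, gripper open.
Joint ranges: [-3.12, 3.12], [-0.3, 2.06], [-1.34, 1.32], [0.26, 2.42], [-1.36, 4.5], [0.01, 1.98], [-2.84, 2.84]. Speed limits (rad/s): [2.79, 2.79, 3.14, 3.14, 3.14, 3.14, 3.14].

## Interface

Orientations are given as a rotation vector (axis times angle).
In Python, from station import manip, open_gripper, clamp, imaging, sensors gives the robot as it stands. Calls block until the motion is done:
- manip.reach(position, orientation): joint-space move of the TCP to a pose.
- manip.move_l(position, frame=None, feed=150, until_force=None): straight line of the TCP; frame=None keeps the orientation; feed is the mean speed in mm/s. With until_force (N) it stops when the force on the tool has changed by that much, and returns True; else False.
- manip.set_joints(angles): joint-space move.
- open_gripper() and clamp(grip_force=None): open the fingers fully, or close them until they stop; grip_force is the grip in N (None keeps the last).
- manip.dwell(seconds).
- manip.inverse_kinematics(position, orientation): joint angles nearest the present ones, or None.
- imaging.read_camera(name): name is "side" or "top"; returns the picture (400x640x3 uint8, red, green, blue); there is no depth.
- imaging.get_calibration(name): a dict with "fx", "fy", "cx", "cy" (pixels), "R" (3x3) and "t" (3): a world point X has camera coordinates R X + t. Camera axes: x right, y down, z forward; pixel columns grow to the right and rows downward; lengths in mm; the calibration is good to about 2 mm. A picture is of the moment at which its call begins. get_calibration takes no time and is no camera call.
A pose or a line that the arm cannot do raises manip.MotionError and nothing moves.
- manip.job_done(): hands the job in; it is judged then, once.
Readings, each from a call of its own:
- sensors.current_time_s(): time.
- sensors.current_qpos(): joint angles.
- sensors.current_dq(): joint speeds.
- sensors.current_joint_torque(): joint torques, N m.
- sensors.current_ee_pos(): TCP position.
- sensors.current_orientation(): TCP orientation.
- sensors.current_ft_force(): force on the tool from outside, world axes, zero at the start.
- sensors.current_torque(): the same for the moment, N m.
- sensors.current_grip_width(): finger opening in mm.
- sensors.current_grasp_force(): force on a finger pad.
Only numpy, scipy, OpenCV 4.12 (cv2) and the standard library are available. Lean on these libraries where they do the work, as an engineer would, in place of code of your own. Each camera call takes 0.05 s, during which the arm holds its last target. There are 200 camera calls.

## Working session

There is one attempt and no reset: what is moved stays moved. The work goes in short steps, each a Python script; the robot and the scene stay as the last script left them, time stands still between calls to the robot, and variables do not carry over. Pictures are saved under pics/ and viewed, at most 10 in all, crops included, and the job is handed in when it is done.

```bash
ls; mkdir -p pics; python3 - <<'E'
from station import manip, imaging, sensors
import cv2
for n in ("top","side"):
    im=imaging.read_camera(n); cv2.imwrite(f"pics/{n}0.png",im[:,:,::-1])
    c=imaging.get_calibration(n); print(n,c)
print(sensors.current_time_s(),sensors.current_orientation(),sensors.current_ee_pos())
E
```

```text
pics
top {'fx': 399.0386573877365, 'fy': 399.0386573877365, 'cx': 321.2645516583152, 'cy': 200.44182386768756, 'R': array([[ 7.94555457e-03, -9.99967920e-01,  1.01320255e-03],
       [-9.90793760e-01, -8.00958984e-03, -1.35142780e-01],
       [ 1.35146560e-01,  6.99095700e-05, -9.90825617e-01]]), 't': array([  28.96140457,  582.63741346, 1256.462724  ])}
side {'fx': 380.40662744950987, 'fy': 380.40662744950987, 'cx': 315.19990981175243, 'cy': 198.04658061114557, 'R': array([[-0.73852408, -0.67406307, -0.01487135],
       [-0.44853846,  0.50766121, -0.73559047],
       [ 0.50338398, -0.5365809 , -0.67726324]]), 't': array([429.79610883, 324.02366904, 975.71381774])}
0.1 [-3.11926828e+00 -3.53767569e-01  4.78769236e-04] [ 145.35896663 -632.74890177  201.15275183]
```

View pics/top0.png

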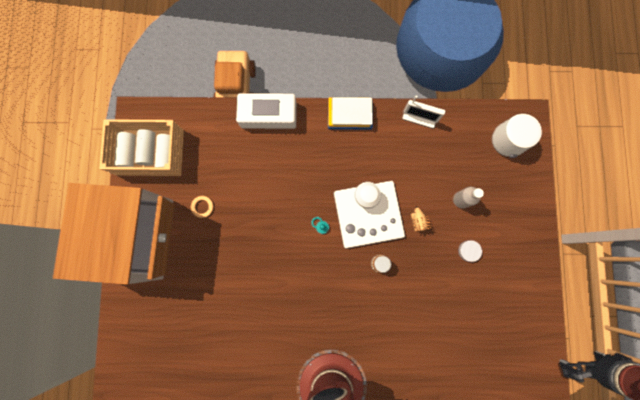

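View pics/side0.png

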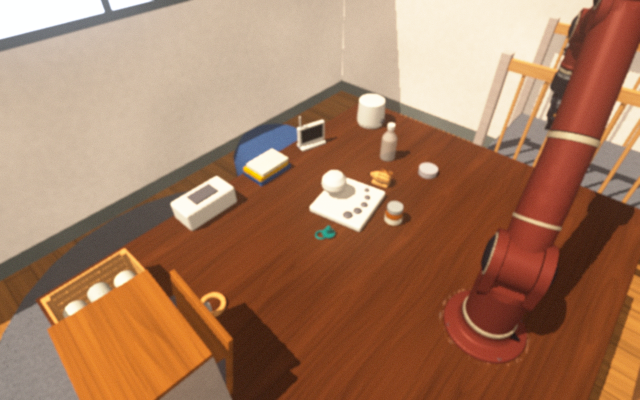

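The top view shows the lamp base around (369,214). Its grey keys run from the largest at (350,229), through (362,232), (373,232) and (384,228), to the smallest at (393,221). The globe is at (368,195), the jar at (382,264), the hedgehog at (421,220) and the bottle at (468,198). The side view shows the same layout, with the keys between about (347,215) and (367,190).

```bash
cat > h.py <<'E'
import numpy as np, cv2
from scipy.optimize import least_squares
from station import imaging
def ray(c,p,z):
    d=c["R"].T@np.array([(p[0]-c["cx"])/c["fx"],(p[1]-c["cy"])/c["fy"],1]); o=-c["R"].T@c["t"]
    return o+d*(z-o[2])/d[2]
A=2*np.arcsin(19/115)*np.array([2,1,0,-1,-2])
K=np.c_[55-115*np.cos(A),115*np.sin(A)]
def keys(n,im,box,s=6):
    u0,v0,u1,v1=box; g=cv2.cvtColor(im,cv2.COLOR_RGB2GRAY)[v0:v1,u0:u1]
    g=cv2.resize(g,None,fx=s,fy=s,interpolation=cv2.INTER_CUBIC)
    m=(g<150).astype(np.uint8); N,L,S,C=cv2.connectedComponentsWithStats(m)
    H,W=g.shape; r=[]
    for i in range(1,N):
        x,y,w,h,a=S[i]
        if x>0 and y>0 and x+w<W and y+h<H and a>4*s*s: r.append((C[i][0]/s+u0-.5+.5/s,C[i][1]/s+v0-.5+.5/s,a/s/s))
    return r,g
E
python3 - <<'E'
from h import *
for n,box in (("top",(330,175,410,255)),("side",(305,165,390,232))):
    im=imaging.read_camera(n); r,g=keys(n,im,box); cv2.imwrite(f"pics/{n}1.png",g)
    c=imaging.get_calibration(n)
    for p in r: print(n,np.round(p,1),np.round(ray(c,p,30),1))
c=imaging.get_calibration("top")
for k,p,z in (("jar",(382,264),66),("hedge",(421,220),40),("bottle",(477,193),150),("tin",(470,251),24),("globe",(367,194),69)): print(k,np.round(ray(c,p,z)))
E
```

```text
top [392.9 220.7   9.3] [ 519.3 -199.6   30. ]
top [351.1 228.7  35.9] [491.9 -63.8  30. ]
top [384.2 228.1  13.9] [ 494.9 -171.2   30. ]
top [362.  232.3  26.2] [480.7 -98.9  30. ]
top [373.5 232.1  18.4] [ 481.6 -136.1   30. ]
side [364.8 204.2   5.2] [ 478.1 -131.9   30. ]
side [358.3 210.3  11.1] [476.4 -94.6  30. ]
side [348.6 214.2  17.5] [489.1 -59.7  30. ]
jar [ 381. -157.   66.]
hedge [ 521. -289.   40.]
bottle [ 593. -430.  150.]
tin [ 423. -448.   24.]
globe [ 600. -112.   69.]
```

View pics/top1.png

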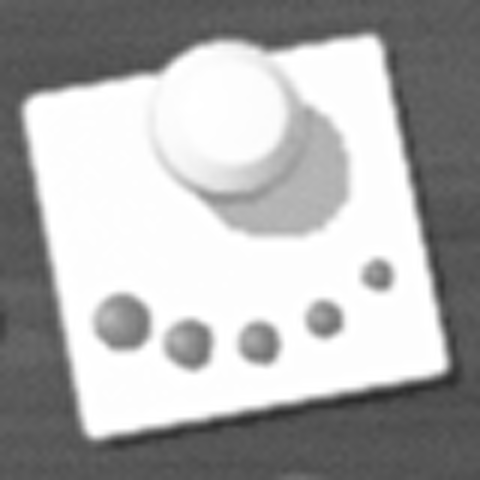

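View pics/side1.png

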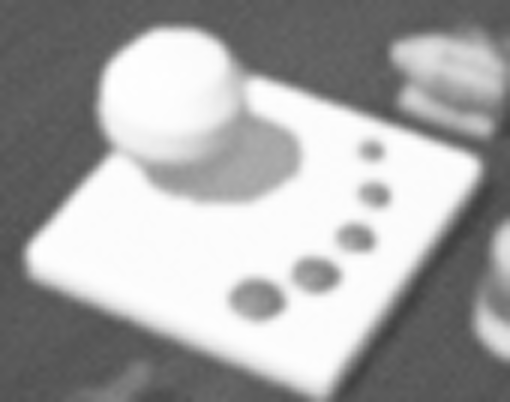

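The crops show all five key domes clearly separated, in both views. I'll raise the threshold so the small keys are found in the side view, then fit the known key layout to the points.

```bash
sed -i 's/g<150/g<190/; s/a>4\*s\*s/5*s*s<a<70*s*s/' h.py; cat >> h.py <<'E'
def rigid(P):
    """fit key layout to measured xy (key1..key5): keys in world, theta, residuals"""
    a,b=K-K.mean(0),P-P.mean(0); th=np.arctan2((a[:,0]*b[:,1]-a[:,1]*b[:,0]).sum(),(a*b).sum())
    R=np.array([[np.cos(th),-np.sin(th)],[np.sin(th),np.cos(th)]]); F=a@R.T+P.mean(0)
    return F,th,np.linalg.norm(F-P,axis=1)
E
sed -i '/least_squares/d' h.py
python3 - <<'E'
from h import *
for n,box in (("top",(330,175,410,255)),("side",(305,165,390,232))):
    ps=[keys(n,imaging.read_camera(n),box)[0] for _ in range(3)]
    c=imaging.get_calibration(n); P=[]
    for r in ps:
        r=sorted(r,key=lambda p:p[0] if n=="top" else -p[1])
        print(n,[round(p[2],1) for p in r])
        if len(r)==5: P.append([ray(c,p,28)[:2] for p in r])
    if P:
        F,th,e=rigid(np.mean(P,0)); print(np.round(F,1).tolist(),round(th,3),np.round(e,1))
E
```

```text
top [np.float64(67.3), np.float64(50.7), np.float64(36.5), np.float64(28.5), np.float64(19.7)]
top [np.float64(67.8), np.float64(50.3), np.float64(36.7), np.float64(28.4), np.float64(19.8)]
top [np.float64(66.8), np.float64(50.0), np.float64(37.0), np.float64(28.4), np.float64(19.7)]
[[493.2, -60.3], [481.8, -96.5], [482.7, -134.5], [496.0, -170.1], [520.2, -199.4]] 0.192 [0.6 0.1 0.  0.3 0.4]
side [np.float64(45.1), np.float64(32.9), np.float64(19.6), np.float64(12.9), np.float64(7.3)]
side [np.float64(44.7), np.float64(32.5), np.float64(19.9), np.float64(12.7), np.float64(7.1)]
side [np.float64(44.9), np.float64(32.7), np.float64(19.5), np.float64(12.9), np.float64(7.2)]
[[491.7, -57.9], [480.3, -94.1], [481.3, -132.1], [494.7, -167.7], [518.9, -197.0]] 0.193 [0.5 0.4 0.2 0.1 0.4]
```

Residuals are under 0.7 mm, and the two views agree to within 3 mm. I'll use their mean. Next I'll shut the fingers, travel high, and hover over key 1.

```bash
cat >> h.py <<'E'
KEYS=np.array([[492.4,-59.1],[481.0,-95.3],[482.0,-133.3],[495.4,-168.9],[519.6,-198.2]]); TH=.1925
def ori(flip=0):
    a=TH+np.pi/2+np.pi*flip; return np.array([np.cos(a/2),np.sin(a/2),0])*np.pi   # tool x along lamp y, z down
E
python3 - <<'E'
from h import *
from station import manip, clamp, sensors
p=sensors.current_ee_pos(); clamp(20)
manip.move_l([p[0],p[1],300],feed=200)
for f in (0,1):
    q=manip.inverse_kinematics([*KEYS[0],120],ori(f)); print(f,np.round(q,2) if q is not None else None)
    for k in KEYS: print(manip.inverse_kinematics([*k,29],ori(f)) is not None,end=' ')
best=min((0,1),key=lambda f:abs((lambda q:9 if q is None else q[6])(manip.inverse_kinematics([*KEYS[0],120],ori(f)))))
print("flip",best)
manip.reach([*KEYS[0],300],ori(best)); manip.move_l([*KEYS[0],70]); manip.dwell(.3)
print(sensors.current_time_s(),sensors.current_ee_pos(),sensors.current_orientation(),ori(best),sensors.current_grip_width())
for _ in range(5): print(np.round(sensors.current_ft_force(),2)); manip.dwell(.05)
for n in("top","side"): 
    im=imaging.read_camera(n); im=im[150:260,290:450] ; cv2.imwrite(f"pics/{n}2.png",cv2.resize(im,None,fx=5,fy=5)[:,:,::-1])
E
```

```text
0 [ 0.44  0.54 -0.53  1.95  0.39  0.75 -0.13]
True True True True True 1 [ 0.01  0.49  0.1   1.96 -0.07  0.69 -2.8 ]
True True True True True flip 0
6.275 [492.56448771 -59.1635772   70.28395615] [1.99745158e+00 2.42413920e+00 4.31654650e-04] [1.99767586 2.42464339 0.        ] -0.07567279204442658
[ 0.38 -0.46 -0.01]
[ 0.82 -0.21  0.18]
[ 0.65  0.15 -0.17]
[ 0.13 -0.36 -0.38]
[0.11 0.59 0.1 ]
```

View pics/side2.png

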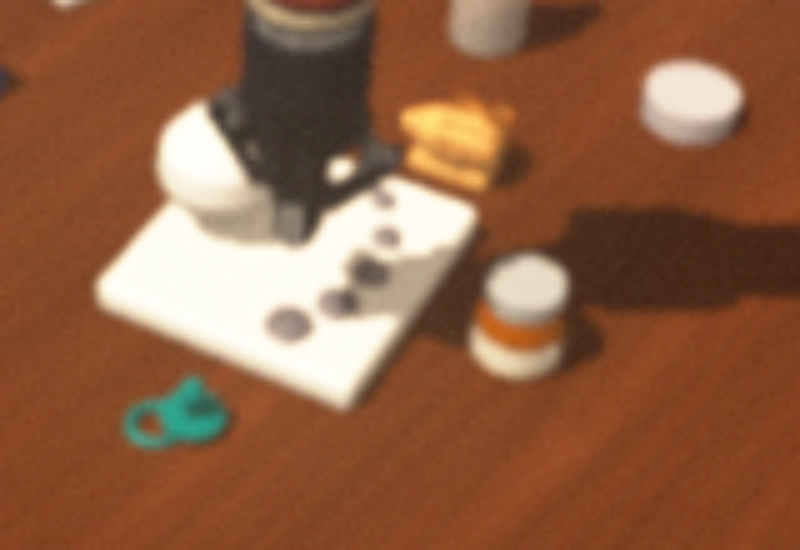

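The shut fingertips hover over key 1 at about (292,238) in the crop. The globe and hedgehog are clear of the gripper. Next I'll press key 1 and check the depth from the averaged force.

```bash
cat >> h.py <<'E'
def avg(f,n=15):
    from station import manip
    v=[]
    for _ in range(n): v.append(f()); manip.dwell(.02)
    return np.mean(v,0)
E
python3 - <<'E'
from h import *
from station import manip, sensors
c=imaging.get_calibration("side"); X=c["R"]@np.array([492.5,-59.1,70])+c["t"]; print("tip px expected",X[0]/X[2]*c["fx"]+c["cx"],X[1]/X[2]*c["fy"]+c["cy"])
f0=avg(sensors.current_ft_force)
manip.move_l([*KEYS[0],38],feed=80); f1=avg(sensors.current_ft_force)
print(np.round(f1-f0,2))
for z in (31,29.5):
    hit=manip.move_l([*KEYS[0],z],feed=20,until_force=4)
    print(z,hit,np.round(avg(sensors.current_ft_force)-f0,2),np.round(avg(sensors.current_ee_pos,8),2))
    if hit: break
print(sensors.current_time_s())
E
```

```text
tip px expected 348.2256507994789 204.85659897379745
[-0.11  0.16  0.06]
31 False [ 0.03 -0.04  0.07] [492.46 -59.1   31.07]
29.5 False [-0.06  0.3   0.01] [492.41 -59.1   29.51]
9.1917
```

There's no contact force, and the tip looked about 7 px higher than expected. I'll look again before going lower.

```bash
python3 - <<'E'
from h import *
from station import manip, sensors
ims=[]
for n,(u,v) in(("top",(320,180)),("side",(310,150))):
    im=imaging.read_camera(n)[v:v+85,u:u+80]; im=cv2.resize(im,None,fx=5,fy=5,interpolation=cv2.INTER_CUBIC)[:,:,::-1].copy()
    c=imaging.get_calibration(n)
    for z,col in((29.5,(0,0,255)),(73+29.5,(0,255,0))):
        X=c["R"]@np.array([492.4,-59.1,z])+c["t"]; q=((X[:2]/X[2]*c["fx"]+[c["cx"],c["cy"]]-[u,v]+.5)*5).astype(int); cv2.circle(im,tuple(int(a) for a in q),4,col,1)
    ims.append(im)
cv2.imwrite("pics/both3.png",np.hstack(ims)); print(sensors.current_grip_width(),sensors.current_grasp_force())
E
```

```text
0.04836891187425152 0.0
```

View pics/both3.png

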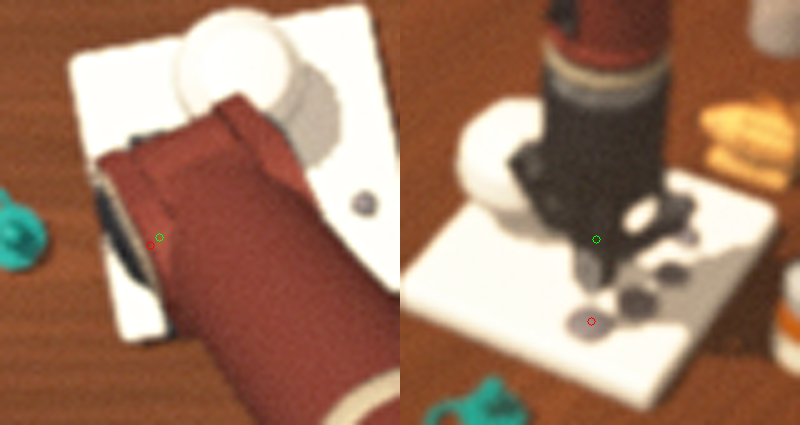

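The tip shows at (590,285) in the side crop, but its reported position projects to (591,322), right on key 1. So the tool is really 30 mm too high or shifted sideways. I'll compare the first pictures, where both cameras see the tool, with the reported pose.

```bash
python3 - <<'E'
from h import *
from scipy.spatial.transform import Rotation as Ro
R=Ro.from_rotvec([-3.119,-.3538,.0005]).as_matrix(); T=np.array([145.5,-633.5,202.2])
ims=[]
for n,(u,v) in(("top",(550,330)),("side",(520,20))):
    w,h=(90,70) if n=="top" else (70,120)
    im=cv2.imread(f"pics/{n}0.png")[v:v+h,u:u+w]; h,w=im.shape[:2]; s=4.4
    im=cv2.resize(im,None,fx=s,fy=s,interpolation=cv2.INTER_CUBIC)
    c=imaging.get_calibration(n)
    for y,z,col in((0,0,(0,0,255)),(0,-73,(0,255,0)),(42.5,-13,(255,255,0)),(-42.5,-13,(255,255,0)),(57,-13,(255,0,255)),(-57,-13,(255,0,255))):
        X=c["R"]@(T+R@[0,y,z])+c["t"]; q=(X[:2]/X[2]*c["fx"]+[c["cx"],c["cy"]]-[u,v]+.5)*s; cv2.circle(im,tuple(int(a) for a in q),3,col,-1)
    ims.append(im)
H=max(i.shape[0] for i in ims); ims=[cv2.copyMakeBorder(i,0,H-i.shape[0],0,0,0) for i in ims]
o=np.hstack(ims); print(o.shape); cv2.imwrite("pics/start4.png",o)
E
```

```text
(528, 704, 3)
```

View pics/start4.png

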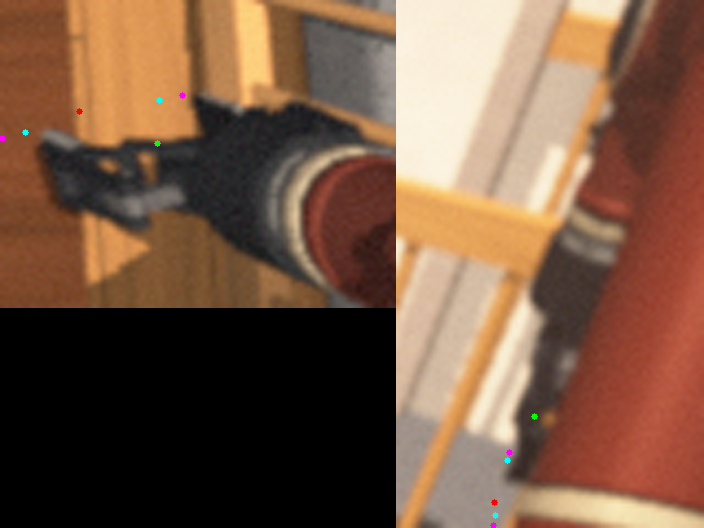

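In the top crop, both open fingertips sit about 9 px farther out than predicted. The side view puts them about 8 px too high. Both fit a tool that is about 32 mm shorter than the reported TCP, so this is not a sideways shift. I'll descend gently under a force guard until key 1 pushes back.

```bash
python3 - <<'E'
from h import *
from station import manip, sensors
f0=avg(sensors.current_ft_force,20)
z=29.5
while z>-8:
    z-= 4 if z>10 else 1.5
    hit=manip.move_l([*KEYS[0],z],feed=25,until_force=2)
    if z>10 and not hit: continue
    f=avg(sensors.current_ft_force,12)-f0; p=sensors.current_ee_pos()
    print(z,hit,np.round(f,2),np.round(p,1))
    if f[2]>.9: break
print(sensors.current_time_s())
E
```

```text
9.5 False [ 0.13 -0.09 -0.01] [492.4 -59.1   9.6]
8.0 False [ 0.14 -0.06 -0.21] [492.4 -59.1   8. ]
6.5 False [-0.19  0.24 -0.22] [492.4 -59.1   6.5]
5.0 False [-0.27  0.05 -0.06] [492.4 -59.1   5. ]
3.5 False [ 0.12  0.   -0.16] [492.5 -59.1   3.5]
2.0 False [ 0.1  -0.15  0.8 ] [492.5 -59.1   2. ]
0.5 False [ 0.33 -0.28  1.52] [492.5 -59.1   0.6]
14.0667
```

The force rises about 0.7 N per 1.5 mm, which matches the key spring, with the free top at a commanded z of about 4.2. I'll check where the tip sits on key 1.

```bash
python3 - <<'E'
from h import *
im=imaging.read_camera("side")[165:245,305:405]; im=cv2.resize(im,None,fx=7,fy=7,interpolation=cv2.INTER_CUBIC)[:,:,::-1].copy()
c=imaging.get_calibration("side")
for k in KEYS:
    X=c["R"]@np.array([*k,31])+c["t"]; q=(X[:2]/X[2]*c["fx"]+[c["cx"]-305,c["cy"]-165]+.5)*7; cv2.circle(im,tuple(int(a) for a in q),3,(0,0,255),-1)
cv2.imwrite("pics/s5.png",im)
E
```

```text
(no output)
```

View pics/s5.png

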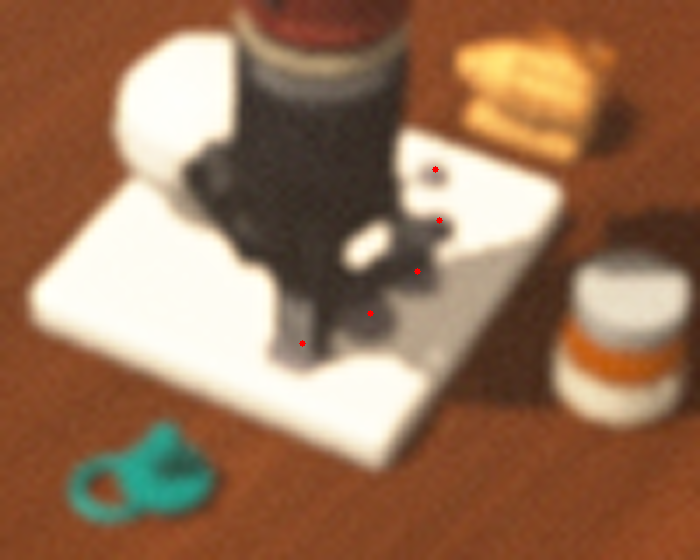

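The tip rests on the key 1 marker at (302,343). The pacifier, jar and hedgehog are clear. Now I'll sweep along the row at this light depth, with a force guard.

```bash
python3 - <<'E'
from h import *
from station import manip, sensors
Z=.5
for i in range(1,5):
    m=(KEYS[i-1]+KEYS[i])/2; C=np.array([590,-113.]); 
    hit=manip.move_l([*KEYS[i],Z],feed=30,until_force=6)
    f=avg(sensors.current_ft_force,12); print(i+1,hit,np.round(f,2),np.round(sensors.current_ee_pos(),1))
    if hit: break
print(sensors.current_time_s())
im=imaging.read_camera("side")[165:245,305:405]; cv2.imwrite("pics/s6.png",cv2.resize(im,None,fx=7,fy=7,interpolation=cv2.INTER_CUBIC)[:,:,::-1])
E
```

```text
2 False [0.08 0.05 1.4 ] [481.  -95.4   0.5]
3 False [ 0.11 -0.46  1.1 ] [ 482.  -133.5    0.5]
4 False [-0.13  0.12  1.41] [ 495.5 -169.     0.5]
5 False [-0.31  0.18  1.59] [ 519.7 -198.3    0.6]
20.5833
```

View pics/s6.png

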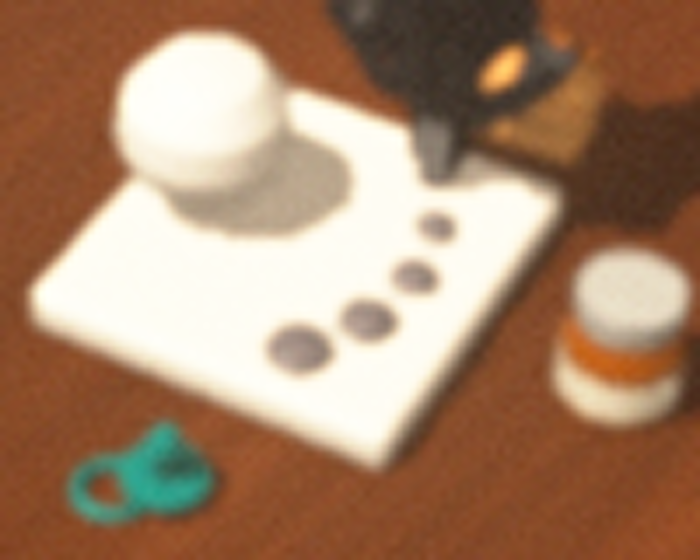

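Each key gave 1.1–1.6 N, about 3–4 mm of dip. The lamp corners are still at (380,465) and (560,190), keys 1–4 are free, and the fingertips hold key 5 at (437,170). I'm handing it in.

```bash
python3 -c "
from station import manip
print(manip.job_done())"
```

```text
the job is handed in; nothing more can be done
None
```

The job is handed in: I swept the keys lightly from largest to smallest, each dipping about 3–4 mm by the force reading, and the fingertips still hold the smallest key down, with the other keys free and no movement of the lamp or nearby items visible in the last picture.

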